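# Re-hang the hook-on soap tray and put the soap box in it

## Task

Hang the green soap tray on the slotted splash board: tilt its hook up into the groove, then swing the tray down so that it hangs level with its back flat against the board, and let go of it. Then set the grey soap box flat, right way up, inside the hanging tray. Leave the other toiletries where they are.

Things in the scene. Friction and masses are not known exactly. Their poses are not given: they have to be found in the camera images.
- board: Slotted splash board fixed on the counter: white hollow panel with a blue top band, 340 mm long (y), 40 mm thick (x 0 to 40), 226 mm high, plus a 4 mm grey cap at each end. Origin: foot of its front face, mid-length. +x points into the board (the front faces -x), y along it, z up. The tray may hang anywhere in the groove with its middle within 130 mm of the board's middle.
- groove (a point): Front edge of the groove's flat ledge, mid-length, 162 mm above the counter; axes as the board. The slot is 28 mm high, from this ledge to the underside of the blue lip. The lip is 5 mm thick (x 0 to 5) and 30 mm tall; behind it the cavity is free up to 58 mm above the ledge and back to x = 34 mm.
- tray_center (a point): Green plastic soap tray, 140 g, open-topped, upright on the counter. Point: middle of the box part, 12 mm above its underside. +x to its back (hook side), y across, z up. Box part 98 mm (x -49 to 49) x 62 mm wide; side and front walls 24 mm high, 4 mm thick, floor 3 mm; inside 90 x 54 mm. Back wall 52 mm high, its outer face (x = 49) lies on the board when seated. Grasp across the 62 mm width.
- tray_hook (a point): Same tray and axes: top centre of the hook's upturned tongue (50 mm wide, 5 mm thick), 59.5 mm behind (+x) and 70 mm above tray_center. The tongue is 36 mm tall from the neck's underside: too tall for the slot unless the tray is tilted about 40 degrees, front end up; then some 5 mm is spare either side. Seated, this point is about 10 mm behind the front face and 36 mm above the ledge.
- tray_neck (a point): Same tray and axes: rear lower corner of the hook, mid-width, 62 mm behind (+x) and 34 mm above tray_center, 13 mm behind the back face. The neck (6 mm thick) joins the top of the back wall to the tongue (8 to 13 mm behind the back face). Seated, its flat underside rests on the ledge and the tongue stands behind the lip, with 3 mm play.
- soap_center (a point): Grey plastic soap box (closed, rigid), 76 mm long (x) x 44 mm wide (y) x 42 mm high (z), about 120 g, lying flat on the counter. This point: its centre. When laid in the tray its length runs along the tray's length, and it stands 21 mm above the tray's side walls.
- cup: Yellow plastic cup, 72 mm across, 95 mm high; origin at the centre of its underside. Bystander.
- comb: Black comb lying flat, 150 mm long (x) x 34 mm wide, 5 mm thick; origin under its centre. Bystander.
- jar: Glass jar with brass-coloured screw lid, 68 mm across, 90 mm high; origin under its centre. Bystander.
- mirror: Round steel mirror lying flat, 116 mm across, 7 mm thick; origin under its centre. Bystander.
- brush: Wooden nail brush, 85 mm (x) x 36 mm x 26 mm high, bristles down; origin under its centre. Bystander.
- bottle: Blue shampoo bottle, 56 mm across, 170 mm high; origin under its centre. Bystander.
Mind the look-alikes: they are no part of the job. There is more than one size of the part that bears tray_center; the job needs the larger.

How it is judged:
On the way:
1. The empty tray hangs seated in the groove, back flat against the board, and has been let go (x of tray_hook in the frame of groove between 0.006 and 0.017 m and y of tray_hook in the frame of groove between -0.13 and 0.13 m and z of tray_hook in the frame of groove between 0.031 and 0.04 m and angle between the z axis of tray_center and the z axis of groove, either way round below 0.1 rad and angle between the x axis of tray_center and the x axis of groove, either way round below 0.1 rad and contact force between the fingers and tray below 0.2 N and distance between soap_center and tray_center above 0.07 m), for 0.3 s.
At the end, for the whole second after the job is handed in: Tray within 130 mm of the board's middle, tongue top 31-40 mm above the ledge and 6-17 mm behind the front face, level and square within 0.10 rad; soap box centre within 16 mm (length), 12 mm (width) of the tray's, 6-18 mm above tray_center, upright within 0.15 rad; both at rest (x of tray_hook in the frame of groove between 0.006 and 0.017 m and y of tray_hook in the frame of groove between -0.13 and 0.13 m and z of tray_hook in the frame of groove between 0.031 and 0.04 m and angle between the z axis of tray_center and the z axis of groove, either way round below 0.1 rad and angle between the x axis of tray_center and the x axis of groove, either way round below 0.1 rad and x of soap_center in the frame of tray_center between -0.016 and 0.016 m and y of soap_center in the frame of tray_center between -0.012 and 0.012 m and z of soap_center in the frame of tray_center between 0.006 and 0.018 m and angle between soap_center's own z axis and vertical below 0.15 rad and linear speed of each of tray, soap below 0.02 m/s); the robot touches nothing.
It fails at once if the cup, comb, jar, mirror, brush or bottle is displaced by more than 30 mm (distance of any of cup, comb, jar, mirror, brush, bottle from where it was at the start of the episode above 0.03 m).
It also fails if it takes over 70 s, if anything falls off the work surface, if the arm or the gripper's body presses on something with over 40 N, if the wrist force passes 120 N, or if a joint passes its speed limit or range.

## Robot

A 6-joint arm with a two-finger parallel gripper is mounted at the origin on the work surface. World frame = base frame: x ahead of the robot, y to its left, z up, the work surface at z = 0. Lengths are in m, angles in rad, forces in N, time in s.
With the tool pointing down it reaches from about 0.425 to 0.95 m from the base axis. Payload 3.5 kg.
Tool frame: the origin (TCP) lies midway between the tips of the shut fingers; the grasp point (between the pads) lies 19 mm behind it; z points along the fingers, y is the direction in which the jaws open and shut (so a half turn about z gives the same grasp; the last joint's range is limited). The gripper opens to 85 mm and grips with 20 to 120 N. Pads are 22 mm wide; open, the fingers measure 114 mm over their backs; the gripper's body (76 mm by 85 mm) begins 54 mm behind the grasp point. The pads swing forward as they close: fully open they stand 13 mm farther back than shut.
Start: joints at [-1.469, 0.286, 1.577, -0, 1.279, -0.15], TCP at [0.168, -0.654, 0.194] pointing down, gripper open.
Joint ranges: [-2.77, 2.77], [-0.9, 2.22], [0.21, 2.48], [-1.53, 4.67], [0.24, 2.81], [-2.84, 2.84]. Speed limits (rad/s): [2.79, 2.79, 3.14, 3.14, 3.14, 3.14].

## Interface

Orientations are given as a unit quaternion [x, y, z, w].
In Python, from plant import * gives the robot as it stands.
- The arm moves only by the shell command python3 -m jog 'ROWS' [FORCE]. ROWS is a JSON object of lists of equal length, an entry for each row: "travel": the shift along the world's x, y, z in mm, a list of three; "dr": the turn, a rotation vector about the world's x, y, z in degrees, a list of three; "jaw": the closure in counts, from 0 (fully open) to 255 (shut). In form: {"travel": [[x, y, z], ...], "dr": [[wx, wy, wz], ...], "jaw": [jaw, ...]}. A call has 1 to 5 rows; each row shifts and turns the commanded pose from where the row before left it; what a row does not reach is not made up. A row lasts 1/12 s, in which the tool goes at most 41.7 mm and 7.16 degrees, less where a joint would pass 70% of its speed; a pose out of reach is approached as far as the arm can. A call is refused whole if a number of a shift passes 41.7 or a number of a turn 7.16, either way. A call with a gripper value outside its range is refused whole. The fingers move at their own pace and stop on an object; FORCE is the grip in N (left out, the last holds). Time passes only in rows, so rows that do not move let the fingers close. It gives the time, the measured TCP pose, the force and the opening at its end, in the units of the state.
- get_state(): the state, without advancing time (a new reading comes with each control period).
- read_camera(name): name is "scene" or "top" or "wrist"; returns the picture (384x512x3 uint8, red, green, blue); there is no depth.
- camera_info(name): a dict with "K" (3x3 intrinsics, pixels), "R" (3x3) and "t" (3): a world point X has camera coordinates R X + t; the wrist camera has in their place "mount" (4x4, takes a point from camera to tool coordinates, whose origin is the TCP and whose axes are the flange's). Camera axes: x right, y down, z forward; pixel columns grow to the right and rows downward; lengths in m; the calibration is good to about 2 mm. A picture is of the moment at which its call begins: read the wrist's pose just before it. camera_info takes no time and is no camera call.
- sign_off(): hands the job in, once; it reports no verdict.
The state is a dict: "time": time; "qpos": joint angles; "dq": joint speeds; "joint_efforts": joint torques, N m; "eef_pos": TCP position; "tcp_rot": TCP orientation; "contact_force": force on the tool from outside, world axes, zero at the start; "wrist_torque": the same for the moment, N m; "opening": opening from 0.0 (shut) to 1.0 (fully open).
Only numpy, scipy, OpenCV 4.12 (cv2) and the standard library are available. Lean on these libraries where they do the work, as an engineer would, in place of code of your own. Each camera call takes 0.05 s, during which the arm holds its last target. There are 200 camera calls.

## Working session

There is one attempt and no reset: what is moved stays moved. The work goes in short steps, Python scripts to look and compute and a shell command to move; the robot and the scene stay as the last step left them, time stands still between calls to the robot, and variables do not carry over. Pictures are saved under pics/ and viewed, about 8 in all and at most 12, crops included, and the job is handed in when it is done.

```bash
mkdir -p pics; python3 - <<'E'
from plant import *
import cv2,numpy as np
np.set_printoptions(precision=4,suppress=True)
for n in ["scene","top"]:
    im=read_camera(n); cv2.imwrite(f"pics/{n}0.png",im[:,:,::-1])
    c=camera_info(n); print(n,c["K"],c["R"],c["t"], -np.array(c["R"]).T@c["t"])
print(camera_info("wrist"))
print(get_state())
a=cv2.imread("pics/scene0.png");b=cv2.imread("pics/top0.png")
E
```

```text
scene [[408.5502   0.     256.0164]
 [  0.     408.5502 187.8113]
 [  0.       0.       1.    ]] [[ 0.6272  0.7788  0.0082]
 [ 0.478  -0.3767 -0.7935]
 [-0.6149  0.5016 -0.6085]] [-0.2982 -0.185   1.5888] [ 1.2524 -0.6345  0.8225]
top [[452.5975   0.     258.4025]
 [  0.     452.5975 189.0522]
 [  0.       0.       1.    ]] [[-0.0114 -0.9995 -0.0288]
 [-0.9963  0.0138 -0.0845]
 [ 0.0848  0.0278 -0.996 ]] [-0.0346  0.5708  1.4057] [ 0.449  -0.0815  1.4473]
{'K': array([[341.977 ,   0.    , 254.2854],
       [  0.    , 341.977 , 187.5069],
       [  0.    ,   0.    ,   1.    ]]), 'mount': array([[-0.    , -0.9651, -0.2619,  0.0659],
       [ 1.    , -0.0001,  0.0002,  0.0003],
       [-0.0002, -0.2619,  0.9651, -0.1804],
       [ 0.    ,  0.    ,  0.    ,  1.    ]])}
{'time': 0.1, 'qpos': array([-1.469 ,  0.2871,  1.5781, -0.    ,  1.2786, -0.15  ]), 'dq': array([-0.0006, -0.0008, -0.0036,  0.0003, -0.0002,  0.0001]), 'joint_efforts': array([  0.0006, -40.7297, -29.37  ,  -0.0001,   0.0034,   0.    ]), 'eef_pos': array([ 0.1681, -0.653 ,  0.1928]), 'tcp_rot': array([ 0.9921,  0.1256,  0.    , -0.0011]), 'contact_force': array([ 0.0695, -0.5184, -0.7951]), 'wrist_torque': array([-0.0371,  0.0429,  0.0241]), 'opening': 1.002108400719541}
```

View pics/top0.png

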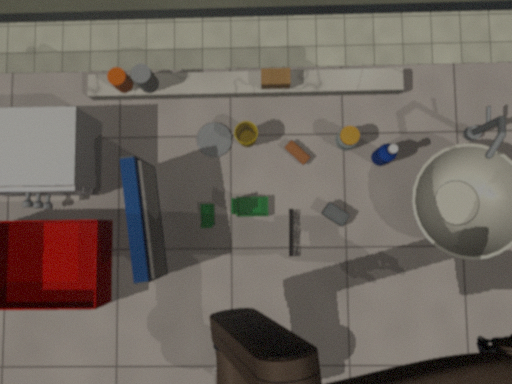

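View pics/scene0.png

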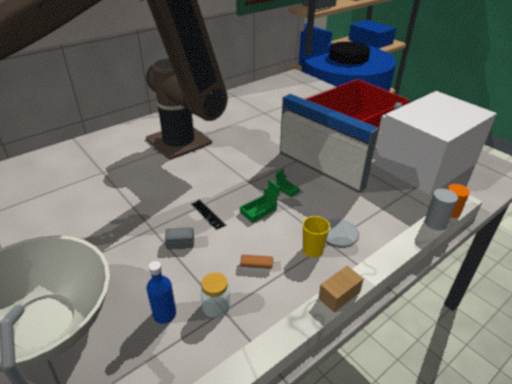

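```bash
cat > h.py <<'E'
import cv2,numpy as np
from plant import *
np.set_printoptions(precision=4,suppress=True)
C={n:camera_info(n) for n in ["scene","top"]}
def ray(n,uv,z):
    c=C[n];R=np.array(c["R"]);o=-R.T@np.array(c["t"])
    d=R.T@np.linalg.inv(c["K"])@np.array([uv[0],uv[1],1.]);return o+d*(z-o[2])/d[2]
def proj(n,X):
    c=C[n];p=np.array(c["K"])@(np.array(c["R"])@X+c["t"]);return p[:2]/p[2]
def mask(im,kind):
    h=cv2.cvtColor(im,cv2.COLOR_BGR2HSV)
    lo,hi={"green":((45,110,30),(80,255,255)),"blue":((100,120,50),(125,255,255))}[kind]
    return cv2.inRange(h,lo,hi)
def blobs(m,a=20):
    cs,_=cv2.findContours(m,cv2.RETR_EXTERNAL,cv2.CHAIN_APPROX_NONE)
    return [c for c in cs if cv2.contourArea(c)>a]
E
python3 - <<'E'
from h import *
a=cv2.imread("pics/top0.png");b=cv2.imread("pics/scene0.png")
for n,im in(("top",a),("scene",b)):
  for k in("green","blue"):
    for c in blobs(mask(im,k)):
        r=cv2.minAreaRect(c); print(n,k,cv2.contourArea(c),r, "corners z.02", [ray(n,p,{"green":.03,"blue":.226}[k])[:2].round(3).tolist() for p in cv2.boxPoints(r)] if n=="top" else "")
A=cv2.resize(a[180:250,190:360],None,fx=4.4,fy=4.4,interpolation=cv2.INTER_CUBIC)
B=cv2.resize(b[160:260,150:310],None,fx=2.8,fy=2.8,interpolation=cv2.INTER_CUBIC)
W=np.zeros((A.shape[0]+B.shape[0],max(A.shape[1],B.shape[1]),3),np.uint8);W[:A.shape[0],:A.shape[1]]=A;W[A.shape[0]:,:B.shape[1]]=B
cv2.imwrite("pics/crop1.png",np.clip(W*1.5,0,255).astype(np.uint8));print(W.shape)
E
```

```text
top green 184.0 ((207.0, 215.5), (21.0, 12.0), 90.0) corners z.02 [[0.522, 0.139], [0.521, 0.101], [0.456, 0.102], [0.456, 0.139]]
top green 414.0 ((249.5, 206.0), (16.0, 35.0), 90.0) corners z.02 [[0.543, 0.041], [0.541, -0.069], [0.491, -0.068], [0.492, 0.042]]
top blue 1705.0 ((134.18466186523438, 219.26715087890625), (123.9850845336914, 15.512462615966797), 83.41805267333984) corners z.02 [[0.642, 0.334], [0.647, 0.291], [0.312, 0.249], [0.308, 0.291]]
top blue 231.5 ((382.896484375, 155.75863647460938), (16.775188446044922, 20.429187774658203), 48.36646270751953) corners z.02 [[0.638, -0.35], [0.674, -0.392], [0.64, -0.421], [0.603, -0.379]]
scene green 1010.0 ((267.8921813964844, 198.0907745361328), (28.42249298095703, 59.0592041015625), 49.89908981323242) corners z.02 
scene green 81.0 ((393.90386962890625, 67.48077392578125), (9.41357421875, 37.065948486328125), 11.309932708740234) corners z.02 
scene green 587.0 ((347.87066650390625, 23.211036682128906), (23.29840087890625, 42.823936462402344), 76.50426483154297) corners z.02 
scene green 10584.5 ((455.0, 70.0), (140.0, 112.0), 90.0) corners z.02 
scene green 932.0 ((390.1878356933594, 16.290245056152344), (39.04225540161133, 41.41692352294922), 12.094757080078125) corners z.02 
scene green 312.0 ((270.0, 7.0), (14.0, 66.0), 90.0) corners z.02 
scene blue 961.5 ((161.28089904785156, 298.550537109375), (48.869468688964844, 23.985013961791992), 77.00537872314453) corners z.02 
scene blue 1384.5 ((327.81036376953125, 117.22413635253906), (95.63310241699219, 17.26966667175293), 21.80141258239746) corners z.02 
scene blue 3717.0 ((347.947021484375, 51.68824005126953), (97.55795288085938, 68.41328430175781), 4.398705005645752) corners z.02 
(588, 748, 3)
```

View pics/crop1.png

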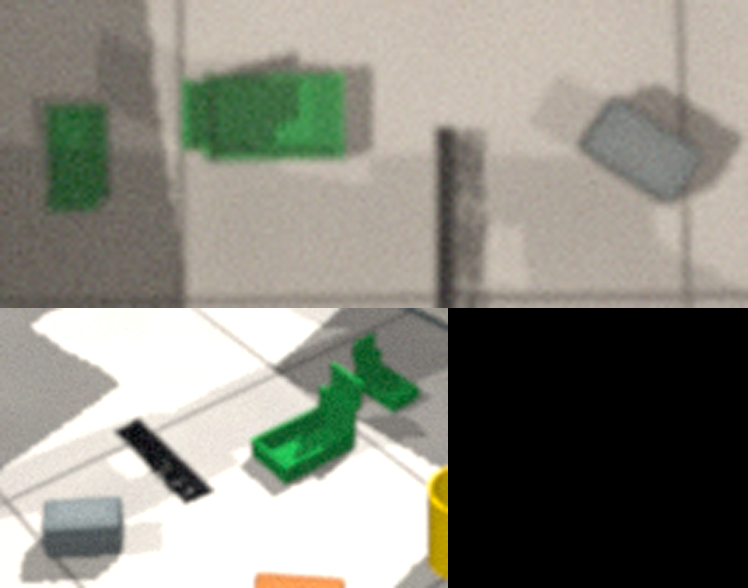

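The two green trays are at top-view pixels (250,206) and (207,215). The first measures about 100 x 61 mm, so it is the larger one and the one to use, with its hook on the left (+y). The second is about 77 x 43 mm. The soap box is at about (336,213). The board's front faces -y. I'll bring the wrist camera over the tray next.

```bash

python3 -m jog '{"travel":[[20,35,8],[20,35,8],[20,35,8],[20,35,8],[20,35,8]],"dr":[[0,0,6.9],[0,0,6.9],[0,0,6.9],[0,0,6.9],[0,0,6.9]],"jaw":[0,0,0,0,0]}' 80
python3 -m jog '{"travel":[[20,35,8],[20,35,8],[20,35,8],[20,35,8],[20,35,8]],"dr":[[0,0,6.9],[0,0,6.9],[0,0,6.9],[0,0,6.9],[0,0,6.9]],"jaw":[0,0,0,0,0]}'
python3 -m jog '{"travel":[[20,35,8],[20,35,8],[20,35,8],[20,35,8],[20,35,8]],"dr":[[0,0,6.9],[0,0,0],[0,0,0],[0,0,0],[0,0,0]],"jaw":[0,0,0,0,0]}'
python3 -m jog '{"travel":[[20,35,8],[0,0,0],[0,0,0]],"dr":[[0,0,0],[0,0,0],[0,0,0]],"jaw":[0,0,0]}'
cat >> h.py <<'E'
from scipy.spatial.transform import Rotation as Ro
def wcam(s):
    M=np.eye(4);M[:3,:3]=Ro.from_quat(s["tcp_rot"]).as_matrix();M[:3,3]=s["eef_pos"]
    return M@np.array(camera_info("wrist")["mount"])
KW=np.array(camera_info("wrist")["K"])
def wray(M,uv,z):
    d=M[:3,:3]@np.linalg.inv(KW)@np.array([uv[0],uv[1],1.]);o=M[:3,3];return o+d*(z-o[2])/d[2]
def wproj(M,X):
    p=KW@(M[:3,:3].T@(np.asarray(X)-M[:3,3]));return p[:2]/p[2]
def snap(f):
    s=get_state();im=read_camera("wrist")[:,:,::-1].copy();cv2.imwrite(f"pics/{f}.png",im)
    M=wcam(s);np.save(f"pics/{f}.npy",M);return im,M,s
E
python3 - <<'E'
from h import *
im,M,s=snap("w1");print(s["eef_pos"],Ro.from_quat(s["tcp_rot"]).as_matrix(),s["qpos"])
for c in blobs(mask(im,"green"),200):
    r=cv2.minAreaRect(c);print(cv2.contourArea(c),r,[wray(M,p,.024)[:2].round(4).tolist() for p in cv2.boxPoints(r)])
E
```

```text
time: 0.52
eef_pos: [0.2686, -0.4766, 0.2335]
tcp_rot: [0.909, 0.417, 0.0, -0.001]
contact_force: [1.5, -0.4, -0.2]
opening: 0.996
time: 0.93
eef_pos: [0.3685, -0.3016, 0.274]
tcp_rot: [0.745, 0.667, 0.0, -0.0]
contact_force: [0.3, -0.3, 0.1]
opening: 1.001
time: 1.35
eef_pos: [0.4685, -0.1266, 0.3141]
tcp_rot: [0.705, 0.709, -0.0, -0.0]
contact_force: [1.0, 0.1, 0.2]
opening: 0.999
time: 1.6
eef_pos: [0.4888, -0.0917, 0.3221]
tcp_rot: [0.703, 0.711, -0.0, 0.0]
contact_force: [0.4, -0.8, -0.3]
opening: 0.998
[ 0.4888 -0.0917  0.3221] [[-0.0103  0.9999 -0.    ]
 [ 0.9999  0.0103 -0.0003]
 [-0.0003 -0.     -1.    ]] [-0.3897 -0.1862  1.8381 -0.0003  1.4896 -0.4   ]
4084.0 ((277.5, 82.5), (93.0, 49.0), 90.0) [[0.4853, 0.0473], [0.5487, 0.048], [0.5543, -0.0711], [0.4864, -0.0718]]
```

View pics/w1.png

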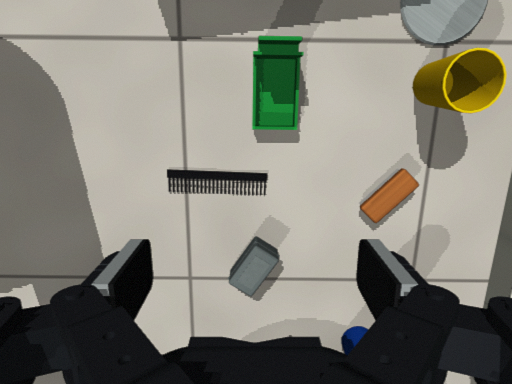

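```bash
python3 - <<'E'
from h import *
im=cv2.imread("pics/w1.png");M=np.load("pics/w1.npy");print("cam",M[:3,3])
m=mask(im,"green")[:150]
for r in range(36,132,6):
    c=np.where(m[r,230:330])[0]+230
    if len(c): print(r,c.min(),c.max(), wray(M,(c.min()-.5,r),.024)[:2], wray(M,(c.max()+.5,r),.024)[:2])
for c in (258,265,277,288,296):
    r=np.where(m[:,c])[0]; print(c,r.min(),r.max(),"front",wray(M,(c,r.max()+.5),.024)[:2],"hooktop/back top",wray(M,(c,r.min()-.5),.082)[:2])
# soap
g=cv2.cvtColor(im,cv2.COLOR_BGR2HSV);sub=g[225:310,215:300]
print(g[262,255],g[245,262],g[285,245],g[300,225],g[235,245])
E
python3 - <<'E'
import cv2
im=cv2.imread("pics/w1.png")
a=cv2.resize(im[25:140,230:320],None,fx=5,fy=5,interpolation=cv2.INTER_CUBIC);b=cv2.resize(im[225:310,220:290],None,fx=5,fy=5,interpolation=cv2.INTER_CUBIC)
import numpy as np
W=np.zeros((575,800,3),np.uint8);W[:,:450]=a;W[:425,450:]=b;cv2.imwrite("pics/c2.png",np.clip(W*1.0,0,255).astype(np.uint8))
E
```

```text
cam [ 0.4882 -0.0261  0.5025]
36 259 297 [0.4924 0.0474] [0.5429 0.0479]
42 259 298 [0.4925 0.0402] [0.5445 0.0407]
48 258 297 [0.4913 0.0329] [0.5435 0.0334]
54 254 302 [0.4862 0.0255] [0.5504 0.0262]
60 253 299 [0.4849 0.0181] [0.5468 0.0187]
66 253 299 [0.485  0.0106] [0.5471 0.0113]
72 253 299 [0.4851 0.0031] [0.5475 0.0037]
78 253 298 [ 0.4851 -0.0045] [ 0.5465 -0.0039]
84 253 298 [ 0.4852 -0.0122] [ 0.5468 -0.0115]
90 253 298 [ 0.4853 -0.0199] [ 0.5472 -0.0192]
96 253 298 [ 0.4853 -0.0277] [ 0.5475 -0.027 ]
102 253 297 [ 0.4854 -0.0356] [ 0.5465 -0.0349]
108 253 297 [ 0.4855 -0.0435] [ 0.5469 -0.0429]
114 253 297 [ 0.4856 -0.0515] [ 0.5472 -0.0509]
120 253 297 [ 0.4856 -0.0596] [ 0.5476 -0.0589]
126 253 296 [ 0.4857 -0.0678] [ 0.5465 -0.0671]
258 44 128 front [ 0.4934 -0.0711] hooktop/back top [0.4915 0.0306]
265 36 128 front [ 0.503 -0.071] hooktop/back top [0.4993 0.0391]
277 36 129 front [ 0.5197 -0.0722] hooktop/back top [0.513  0.0392]
288 36 129 front [ 0.535 -0.072] hooktop/back top [0.5255 0.0394]
296 36 129 front [ 0.546  -0.0719] hooktop/back top [0.5346 0.0395]
[ 81  21 119] [90 16 64] [ 84  21 120] [ 20  20 189] [ 18  21 185]
```

View pics/c2.png

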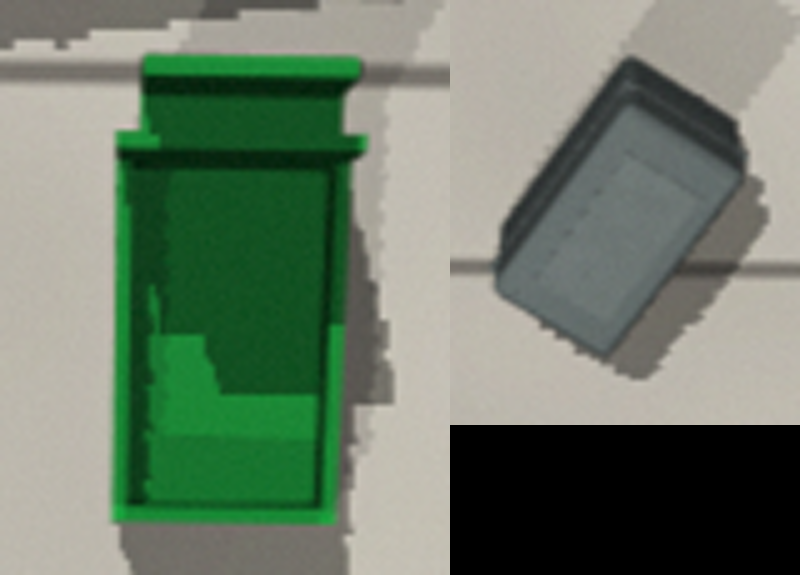

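Picture 5 shows the tray rim 62 mm wide, with the front edge at y=-0.072 and the tongue at y=0.039. That puts the tray centre at (0.516, -0.023) with yaw about 90.4°. I'll lean the tool 25° away from the board and move to the pre-grasp pose.

```bash

python3 -m jog '{"travel":[[5,6,-38],[5,6,-38],[5,6,-38],[5,6,-38],[5,6,-38]],"dr":[[5,0,0],[5,0,0],[5,0,0],[5,0,0],[5,0,0]],"jaw":[0,0,0,0,0]}'
python3 -m jog '{"travel":[[2,4,-38],[0,0,0],[0,0,0]],"dr":[[0,0,0],[0,0,0],[0,0,0]],"jaw":[0,0,0]}'
python3 - <<'E'
from h import *
im,M,s=snap("w2");print(s["eef_pos"],Ro.from_quat(s["tcp_rot"]).as_matrix(),s["qpos"])
m=mask(im,"green")
print("proj rim corners",[wproj(M,[x,y,.024]).round(0).tolist() for x in(.485,.547) for y in(-.072,.026)])
for y in (-.07,-.06,-.05):
    r=int(wproj(M,[.516,y,.024])[1]); 
    if 0<=r<384:
        c=np.where(m[r])[0]; print(y,r,c.min(),c.max(),wray(M,(c.min(),r),.024),wray(M,(c.max(),r),.024))
E
```

```text
time: 2.07
eef_pos: [0.5128, -0.0652, 0.1306]
tcp_rot: [0.689, 0.691, 0.155, -0.153]
contact_force: [1.7, 0.4, 0.9]
opening: 0.998
time: 2.32
eef_pos: [0.5128, -0.0599, 0.0919]
tcp_rot: [0.689, 0.691, 0.153, -0.156]
contact_force: [1.2, 0.2, 1.0]
opening: 1.0
[ 0.5128 -0.0599  0.0919] [[-0.0011  1.     -0.0046]
 [ 0.9049  0.0029  0.4257]
 [ 0.4257 -0.0037 -0.9049]] [-0.5262  0.1488  1.9938  0.3945  1.2592 -0.7001]
proj rim corners [[218.0, 241.0], [220.0, 117.0], [300.0, 241.0], [298.0, 117.0]]
-0.07 238 219 300 [ 0.486  -0.0698  0.024 ] [ 0.5468 -0.0697  0.024 ]
-0.06 224 219 300 [ 0.4858 -0.0594  0.024 ] [ 0.547  -0.0592  0.024 ]
-0.05 211 220 300 [ 0.4863 -0.0495  0.024 ] [ 0.5472 -0.0493  0.024 ]
```

```bash

python3 -m jog '{"travel":[[0.7,8.8,-17.8],[0.7,8.8,-17.8],[0.7,8.8,-17.8],[0.7,8.8,-17.8],[0.7,8.8,-17.8]],"dr":[[0,0,0],[0,0,0],[0,0,0],[0,0,0],[0,0,0]],"jaw":[0,0,0,0,0]}'
python3 -m jog '{"travel":[[0,0,0],[0,0,0],[0,0,0],[0,0,0],[0,0,0]],"dr":[[0,0,0],[0,0,0],[0,0,0],[0,0,0],[0,0,0]],"jaw":[255,255,255,255,255]}' 70
python3 -m jog '{"travel":[[0,0,0],[0,0,0],[0,0,0]],"dr":[[0,0,0],[0,0,0],[0,0,0]],"jaw":[255,255,255]}'
python3 -m jog '{"travel":[[0,0,10],[0,0,20],[0,0,30],[0,0,40],[0,0,40]],"dr":[[0,0,0],[0,0,0],[0,0,0],[0,0,0],[0,0,0]],"jaw":[255,255,255,255,255]}'
python3 -m jog '{"travel":[[0,0,40],[0,0,30],[0,0,0],[0,0,0]],"dr":[[0,0,0],[0,0,0],[0,0,0],[0,0,0]],"jaw":[255,255,255,255]}'
python3 - <<'E'
from h import *
im,M,s=snap("w3");print(s["eef_pos"],s["qpos"],s["opening"])
cv2.imwrite("pics/s3.png",read_camera("scene")[:,:,::-1]);cv2.imwrite("pics/t3.png",read_camera("top")[:,:,::-1])
b=cv2.imread("pics/s3.png")[40:300,170:450]
W=np.zeros((480,800,3),np.uint8);W[:360,:480]=cv2.resize(im,(480,360));W[:297,480:]=cv2.resize(b,(320,297));cv2.imwrite("pics/c3.png",W)
E
```

```text
time: 2.78
eef_pos: [0.5221, -0.017, 0.0087]
tcp_rot: [0.688, 0.693, 0.155, -0.149]
contact_force: [0.3, 0.0, 0.3]
opening: 0.996
time: 3.2
eef_pos: [0.5202, -0.0168, 0.007]
tcp_rot: [0.688, 0.693, 0.154, -0.151]
contact_force: [-0.5, -0.7, -1.1]
opening: 0.298
time: 3.45
eef_pos: [0.5188, -0.0159, 0.0053]
tcp_rot: [0.688, 0.692, 0.154, -0.152]
contact_force: [-0.8, 0.4, -1.1]
opening: -0.001
time: 3.87
eef_pos: [0.5177, -0.0153, 0.1462]
tcp_rot: [0.689, 0.692, 0.153, -0.154]
contact_force: [0.7, -0.2, 0.5]
opening: -0.0
time: 4.2
eef_pos: [0.5199, -0.0163, 0.2181]
tcp_rot: [0.688, 0.693, 0.154, -0.15]
contact_force: [0.0, -0.1, 0.4]
opening: 0.004
[ 0.5199 -0.0163  0.2181] [-0.447  -0.0187  1.9195  0.3941  1.4441 -0.5449] 0.004233166626850271
```

View pics/c3.png

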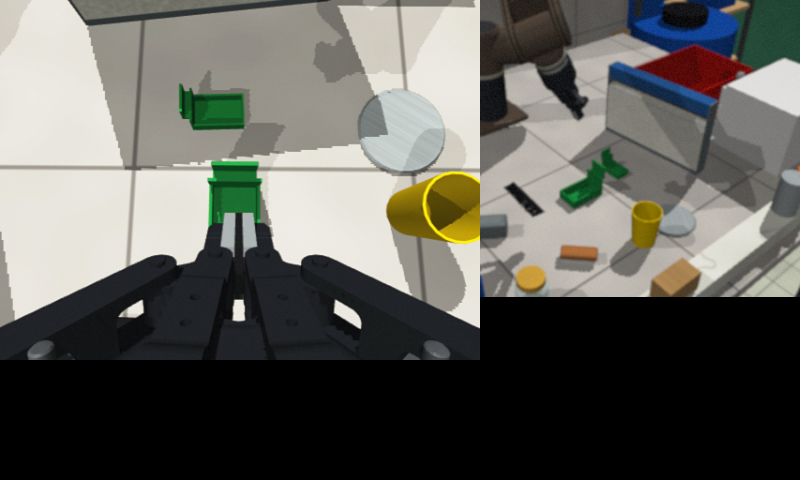

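The gripper shut to zero, so it missed and the tray stayed put. Picture 6 shows the shut tips near wrist px (256,227). I'll check where the real fingertips sit relative to the reported TCP.

```bash
python3 - <<'E'
from h import *
s=get_state();p=s["eef_pos"];R=Ro.from_quat(s["tcp_rot"]).as_matrix()
for k in(0,.02,.04,.06): print(k,"scene",proj("scene",p-k*R[:,2]),"top",proj("top",p-k*R[:,2]),"wrist",wproj(wcam(s),p-k*R[:,2]))
b=cv2.imread("pics/s3.png");t=cv2.imread("pics/t3.png");w=cv2.imread("pics/w3.png")
A=cv2.resize(b[80:180,200:330],None,fx=3,fy=3,interpolation=cv2.INTER_CUBIC)
B=cv2.resize(t[140:240,200:330],None,fx=3,fy=3,interpolation=cv2.INTER_CUBIC)
D=cv2.resize(w[150:280,170:340],None,fx=2,fy=2,interpolation=cv2.INTER_CUBIC)
W=np.zeros((600,790,3),np.uint8);W[:300,:390]=A;W[:300,400:790]=B;W[310:570,:340]=D;cv2.imwrite("pics/c4.png",np.clip(W*1.6,0,255).astype(np.uint8))
E
```

```text
0 scene [261.905  151.3377] top [246.9168 202.5176] wrist [254.4353 216.7632]
0.02 scene [259.6405 146.7604] top [249.6969 202.0868] wrist [254.4211 230.4287]
0.04 scene [257.3131 142.0559] top [252.5616 201.6428] wrist [254.4033 247.5458]
0.06 scene [254.9201 137.219 ] top [255.5149 201.1851] wrist [254.3805 269.6111]
```

View pics/c4.png

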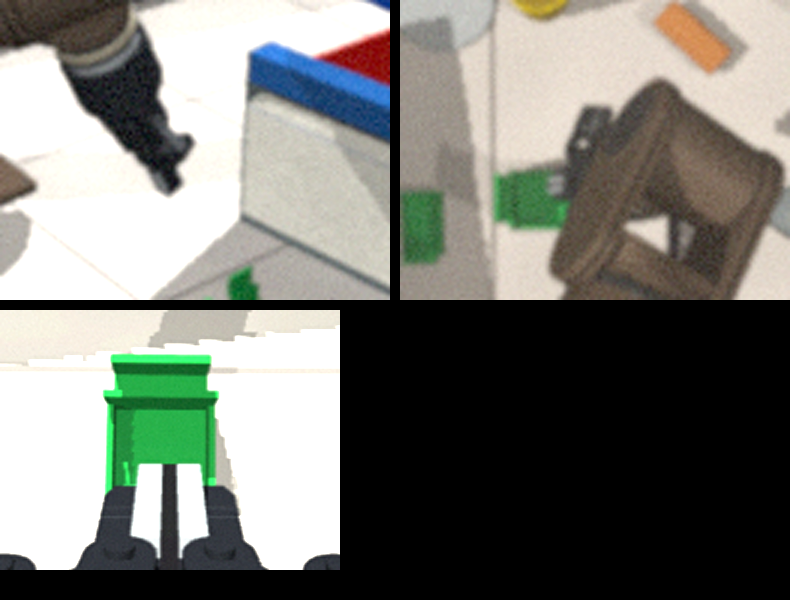

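The scene and wrist views both put the real fingertips 35-40 mm short of the reported TCP. The contact-free close agrees with that. I'll retry deeper, stepping slowly and watching the force.

```bash

python3 -m jog '{"travel":[[-1,-34,0],[-1,-34,0],[-1,-34,0],[0,0,0],[0,0,0]],"dr":[[0,0,0],[0,0,0],[0,0,0],[0,0,0],[0,0,0]],"jaw":[0,0,0,0,0]}'
python3 -m jog '{"travel":[[0,11,-23.5],[0,11,-23.5],[0,11,-23.5],[0,11,-23.5],[0,11,-23.5]],"dr":[[0,0,0],[0,0,0],[0,0,0],[0,0,0],[0,0,0]],"jaw":[0,0,0,0,0]}'
python3 -m jog '{"travel":[[0,11,-23.5],[0,11,-23.5],[0,11,-23.5],[0,11,-23.5],[0,0,0]],"dr":[[0,0,0],[0,0,0],[0,0,0],[0,0,0],[0,0,0]],"jaw":[0,0,0,0,0]}'
python3 - <<'E'
from h import *
im,M,s=snap("w5");p=s["eef_pos"];print(p,s["contact_force"],s["opening"])
h=cv2.cvtColor(im,cv2.COLOR_BGR2HSV)
m=mask(im,"green");print(np.where(m.any(1))[0][[0,-1]])
cv2.imwrite("pics/t5.png",read_camera("scene")[:,:,::-1])
b=cv2.imread("pics/t5.png")[100:240,180:340]
W=np.zeros((420,800,3),np.uint8);W[:330,:440]=cv2.resize(im,(440,330));W[:315,440:]=cv2.resize(b,(360,315),interpolation=cv2.INTER_CUBIC);cv2.imwrite("pics/c5.png",np.clip(W*1.2,0,255).astype(np.uint8))
E
```

```text
time: 4.77
eef_pos: [0.5149, -0.1185, 0.2129]
tcp_rot: [0.689, 0.691, 0.153, -0.155]
contact_force: [-1.4, 0.9, -0.6]
opening: 0.709
time: 5.18
eef_pos: [0.5146, -0.0603, 0.0954]
tcp_rot: [0.688, 0.692, 0.153, -0.154]
contact_force: [0.2, 0.3, -0.7]
opening: 1.005
time: 5.6
eef_pos: [0.51, -0.0137, -0.0018]
tcp_rot: [0.688, 0.692, 0.151, -0.159]
contact_force: [-1.2, 0.7, -0.6]
opening: 0.999
[ 0.51   -0.0137 -0.0018] [-1.213   0.6536 -0.63  ] 0.9994080819522827
[  0 339]
```

View pics/c5.png

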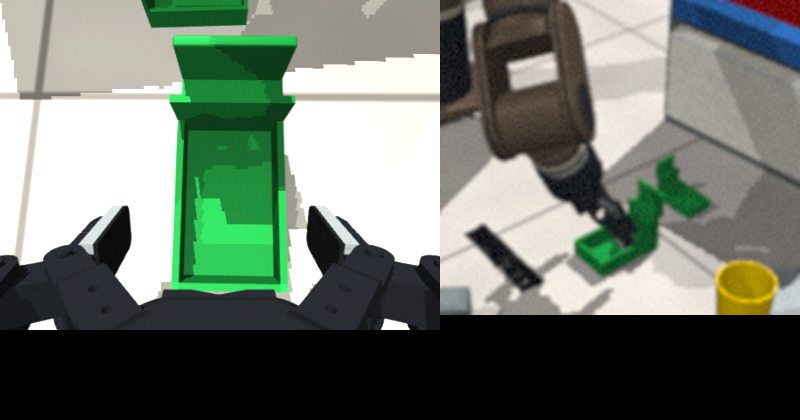

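```bash

python3 -m jog '{"travel":[[2,1.4,-3],[2,1.4,-3],[2,1.4,-3],[0,1.4,-3],[0,1.4,-3]],"dr":[[0,0,0],[0,0,0],[0,0,0],[0,0,0],[0,0,0]],"jaw":[0,0,0,0,0]}'
python3 -m jog '{"travel":[[0,1.4,-3],[0,1.4,-3],[0,0,0],[0,0,0]],"dr":[[0,0,0],[0,0,0],[0,0,0],[0,0,0]],"jaw":[0,0,0,0]}'
python3 - <<'E'
from h import *
im,M,s=snap("w6");p=s["eef_pos"];print(p,s["contact_force"])
m=mask(im,"green")
for r in (190,220,250,280,300): 
    c=np.where(m[r])[0]; print(r,c.min(),c.max(),(c.min()+c.max())/2)
g=cv2.cvtColor(im,cv2.COLOR_BGR2GRAY); 
for r in (250,265): print(r,[i for i in range(60,460) if g[r,i]<60][::8])
E
```

```text
time: 6.12
eef_pos: [0.5224, -0.012, -0.0111]
tcp_rot: [0.688, 0.692, 0.154, -0.152]
contact_force: [0.6, -0.3, -0.2]
opening: 0.999
time: 6.45
eef_pos: [0.5214, -0.0087, -0.0178]
tcp_rot: [0.688, 0.692, 0.153, -0.153]
contact_force: [-0.2, 0.1, -0.7]
opening: 0.996
[ 0.5214 -0.0087 -0.0178] [-0.2307  0.0534 -0.6827]
190 174 313 243.5
220 173 313 243.0
250 171 314 242.5
280 170 315 242.5
300 168 315 241.5
250 [135, 143, 181, 189, 361, 369]
265 [100, 125, 133, 141, 149, 185, 304, 364, 372, 380, 405]
```

```bash

python3 -m jog '{"travel":[[-1,1.4,-3],[-1,1.4,-3],[-1,1.4,-3],[-1,1.4,-3],[-1,1.4,-2]],"dr":[[0,0,0],[0,0,0],[0,0,0],[0,0,0],[0,0,0]],"jaw":[0,0,0,0,0]}'
python3 -m jog '{"travel":[[0,0,0],[0,0,0],[0,0,0],[0,0,0]],"dr":[[0,0,0],[0,0,0],[0,0,0],[0,0,0]],"jaw":[30,45,60,75]}' 70
python3 -m jog '{"travel":[[0,0,0],[0,0,0],[0,0,0],[0,0,0]],"dr":[[0,0,0],[0,0,0],[0,0,0],[0,0,0]],"jaw":[90,110,120,120]}' 70
python3 - <<'E'
from h import *
im,M,s=snap("w7");print(s["eef_pos"],s["contact_force"],s["opening"])
m=mask(im,"green")
for r in (190,250,280): 
    c=np.where(m[r])[0]; print(r,c.min(),c.max(),(c.min()+c.max())/2)
E
```

```text
time: 6.92
eef_pos: [0.5162, -0.0016, -0.032]
tcp_rot: [0.688, 0.692, 0.153, -0.153]
contact_force: [-0.6, -0.4, 0.3]
opening: 1.0
time: 7.25
eef_pos: [0.5173, -0.0022, -0.031]
tcp_rot: [0.688, 0.692, 0.154, -0.152]
contact_force: [0.2, -0.4, -1.9]
opening: 0.713
time: 7.58
eef_pos: [0.5174, -0.0023, -0.0309]
tcp_rot: [0.688, 0.692, 0.154, -0.152]
contact_force: [0.3, -2.2, 4.7]
opening: 0.707
[ 0.5174 -0.0023 -0.0309] [ 0.3148 -2.2053  4.6834] 0.7068129892407469
190 179 331 255.0
250 177 332 254.5
280 176 333 254.5
```

```bash

python3 -m jog '{"travel":[[0,0,0],[0,0,4],[0,0,15],[0,0,30],[0,0,38]],"dr":[[0,0,0],[0,0,0],[0,0,0],[0,0,0],[0,0,0]],"jaw":[255,255,255,255,255]}' 80
python3 -m jog '{"travel":[[0,5,40],[0,5,40],[0,5,40],[0,5,40],[0,5,40]],"dr":[[0,0,0],[0,0,0],[0,0,0],[0,0,0],[0,0,0]],"jaw":[255,255,255,255,255]}'
python3 -m jog '{"travel":[[0,5,40],[0,5,40],[0,5,30],[0,0,0],[0,0,0]],"dr":[[0,0,0],[0,0,0],[0,0,0],[0,0,0],[0,0,0]],"jaw":[255,255,255,255,255]}'
python3 - <<'E'
from h import *
im,M,s=snap("w8");print(s["eef_pos"],s["contact_force"],s["opening"],s["qpos"]);print(Ro.from_quat(s["tcp_rot"]).as_matrix())
cv2.imwrite("pics/s8.png",read_camera("scene")[:,:,::-1])
b=cv2.imread("pics/s8.png")[40:240,180:400]
W=np.zeros((500,800,3),np.uint8);W[:384,:512]=im;W[:262,512:]=cv2.resize(b,(288,262),interpolation=cv2.INTER_CUBIC);cv2.imwrite("pics/c8.png",W)
m=mask(im,"blue");
for c in blobs(m,300): r=cv2.minAreaRect(c);print(r,cv2.boxPoints(r).tolist())
E
```

```text
time: 8.05
eef_pos: [0.5131, -0.0004, 0.0529]
tcp_rot: [0.689, 0.692, 0.152, -0.157]
contact_force: [0.2, -1.1, -1.6]
opening: 0.704
time: 8.47
eef_pos: [0.5154, 0.0239, 0.2562]
tcp_rot: [0.688, 0.692, 0.153, -0.153]
contact_force: [0.3, -0.5, -1.5]
opening: 0.709
time: 8.88
eef_pos: [0.5169, 0.0382, 0.3668]
tcp_rot: [0.688, 0.693, 0.154, -0.151]
contact_force: [0.4, 0.6, -2.0]
opening: 0.705
[0.5169 0.0382 0.3668] [ 0.4291  0.6425 -2.0006] 0.705477978297255 [-0.3526 -0.1301  1.7573  0.409   1.6628 -0.3522]
[[-0.0076  1.      0.0023]
 [ 0.907   0.0059  0.4211]
 [ 0.4211  0.0053 -0.907 ]]
((216.5, 23.0), (46.0, 311.0), 90.0) [[61.0, 0.0], [372.0, 0.0], [372.0, 46.0], [61.0, 46.0]]
```

View pics/c8.png

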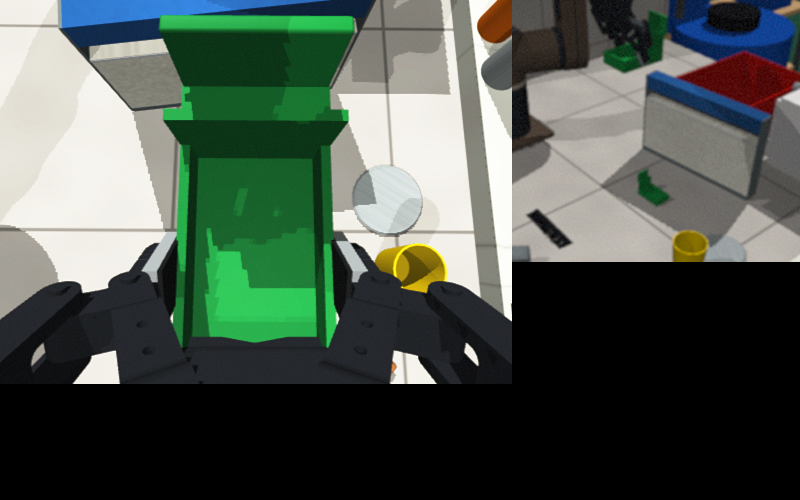

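```bash
python3 - <<'E'
from h import *
im=cv2.imread("pics/w8.png");M=np.load("pics/w8.npy");m=mask(im,"blue")
print("bot corner z0",wray(M,(133,110),0))
pts=[]
for c in list(range(66,155,4))+list(range(358,372,3)):
    r=np.where(m[:,c])[0]
    if len(r): pts.append(wray(M,(c,r.max()+.5),.190)[:2])
pts=np.array(pts);print("lip bottom z.19",pts[::5]);print(np.polyfit(pts[:,0],pts[:,1],1))
t=cv2.imread("pics/top0.png");h=cv2.cvtColor(t,cv2.COLOR_BGR2HSV)
mb=mask(t,"blue")
pts=[];ends=[]
for r in range(162,278,2):
    c=np.where(mb[r,:200])[0]
    pts.append([*ray("top",(c.max()+.5,r),.226)[:2],*ray("top",(c.min()-.5,r),.226)[:2]])
pts=np.array(pts);print("top0 front fit",np.polyfit(pts[:,0],pts[:,1],1),"back",np.polyfit(pts[:,2],pts[:,3],1))
rows=np.where(mb[:,:200].any(1))[0];print("rows",rows[[0,-1]],[ray("top",(134,r),.226)[:2] for r in (rows[0]-.5,rows[-1]+.5)])
s=cv2.imread("pics/scene0.png");ms=mask(s,"blue");pts=[]
for c in range(290,370,3):
    r=np.where(ms[60:190,c])[0]+60
    # lowest blue run = lip front
    pts.append([*ray("scene",(c,r.max()+.5),.190)[:2]])
pts=np.array(pts);print("scene lip bottom",pts[[0,-1]],np.polyfit(pts[:,0],pts[:,1],1))
E
```

```text
bot corner z0 [0.3085 0.2518 0.    ]
lip bottom z.19 [[0.2938 0.2683]
 [0.3189 0.2517]
 [0.342  0.2558]
 [0.3653 0.2586]
 [0.3886 0.2614]
 [0.6474 0.2938]]
[0.1295 0.2134]
top0 front fit [0.1219 0.2127] back [0.1311 0.2494]
rows [157 281] [array([0.6475, 0.2935]), array([0.3087, 0.2894])]
scene lip bottom [[0.3443 0.2518]
 [0.6434 0.2938]] [0.1284 0.2065]
```

```bash
cat >> h.py <<'E'
def tray_in_tool(c=(.5174,-.023,.012),yaw=90.4,q=(.688,.692,.154,-.152),p=(.5174,-.0023,-.031)):
    T=np.eye(4);T[:3,:3]=Ro.from_euler("z",yaw,degrees=True).as_matrix();T[:3,3]=c
    G=np.eye(4);G[:3,:3]=Ro.from_quat(q).as_matrix();G[:3,3]=p
    return np.linalg.inv(G)@T
def mt(T,p): return (T@np.array([*p,1.]))[:3]
E
python3 - <<'E'
from h import *
X=tray_in_tool();print(X.round(4), Ro.from_matrix(X[:3,:3]).as_euler("xyz",degrees=True))
MT=np.array(camera_info("wrist")["mount"])
def pr(p):
    c=np.linalg.inv(MT)@np.array([*mt(X,p),1]);q=KW@c[:3];return (q[:2]/q[2]).round(1).tolist()
for n,p in {"tongue top rear L":(.062,.025,.070),"R":(.062,-.025,.07),"tongue front L":(.057,.025,.07),"R ":(.057,-.025,.07),"backwall top L":(.045,.031,.04),"backwall top R":(.045,-.031,.04),"rim front-in L":(-.045,.027,.012),"rim f R":(-.045,-.027,.012)}.items(): print(n,pr(p))
im=cv2.imread("pics/w8.png");m=mask(im,"green");v=cv2.cvtColor(im,cv2.COLOR_BGR2HSV)[:,:,2]
for r in (20,28,60,115,119,150,200): c=np.where(m[r,:400])[0];print(r,c.min(),c.max())
for c in (210,255,300): print(c,np.where(m[:,c])[0].min(),np.where(np.abs(np.diff(v[:,c].astype(int)))>25)[0])
E
```

```text
[[ 0.9063 -0.0002  0.4227 -0.0006]
 [-0.0021 -1.      0.004   0.0001]
 [ 0.4227 -0.0045 -0.9063 -0.0477]
 [ 0.      0.      0.      1.    ]] [-179.7162  -25.0038   -0.1308]
tongue top rear L [157.0, 16.3]
R [353.0, 16.4]
tongue front L [156.0, 34.2]
R  [354.1, 34.2]
backwall top L [161.5, 122.2]
backwall top R [347.8, 122.1]
rim front-in L [181.6, 382.3]
rim f R [328.2, 381.8]
20 159 353
28 159 353
60 173 340
115 163 347
119 163 347
150 180 329
200 178 331
210 15 [ 11  12  14  15  27  28  29 119 157 227 335 336]
255 15 [  7  14  15  28  86 157 287 341 342]
300 16 [  2   3  15  86 120 287 335 336]
```

The held tray matches the predicted tool-to-tray transform to about 2 px. The board's front line is y≈0.2715 at x=0.48 with slope 0.127, and the top, wrist and scene views agree to about 3 mm. Next I'll compute TCP targets for the hook path.

```bash
cat >> h.py <<'E'
X_T=tray_in_tool()
BA=np.deg2rad(7.25)
def board():
    B=np.eye(4);B[:3,0]=[-np.sin(BA),np.cos(BA),0];B[:3,1]=[-np.cos(BA),-np.sin(BA),0];B[:3,3]=[.48,.2715,.162];return B
def tgt(th,nx,nz,by):
    """TCP pose placing neck corner N at (nx,by,nz) mm in groove frame, tray tilted th deg front up"""
    R=board()[:3,:3]@Ro.from_euler("y",th,degrees=True).as_matrix()
    N=mt(board(),np.array([nx,by,nz])/1000)
    T=np.eye(4);T[:3,:3]=R;T[:3,3]=N-R@np.array([.062,0,.034]);return T@np.linalg.inv(X_T)
def now(s=None):
    s=s or get_state();G=np.eye(4);G[:3,:3]=Ro.from_quat(s["tcp_rot"]).as_matrix();G[:3,3]=s["eef_pos"];return G
def delta(A,B): return ((B-A)[:3,3]*1000).round(1),Ro.from_matrix(B[:3,:3]@A[:3,:3].T).as_rotvec(degrees=True).round(2)
def trayN():
    T=np.linalg.inv(board())@now()@X_T
    e=Ro.from_matrix(T[:3,:3]).as_euler("yxz",degrees=True)
    return "N mm",(mt(T,[.062,0,.034])*1000).round(1),"tilt,roll,yaw",e.round(2)
E
python3 - <<'E'
from h import *
print(trayN())
W=[(40,-60,-60,-20),(40,-35,-35,-20),(40,-3.5,3,-20),(40,0,7,-20),(40,5,4,-20),(30,7,4,-20),(20,9,3.5,-20),(10,10.5,3,-20),(0,12,2,-20)]
P=now()
for w in W:
    Q=tgt(*w);d,r=delta(P,Q);print(w,"tcp",Q[:3,3].round(4),"d",d,"r",r);P=Q
E
```

```text
('N mm', array([-194.9,  -11.3,  278. ]), 'tilt,roll,yaw', array([-0.04,  0.32, -6.83]))
(40, -60, -60, -20) tcp [0.5178 0.134  0.0696] d [   2.    95.7 -293.4] r [-39.95  -2.99   6.66]
(40, -35, -35, -20) tcp [0.5146 0.1588 0.0946] d [-3.2 24.8 25. ] r [0. 0. 0.]
(40, -3.5, 3, -20) tcp [0.5107 0.1901 0.1326] d [-4.  31.2 38. ] r [0. 0. 0.]
(40, 0, 7, -20) tcp [0.5102 0.1936 0.1366] d [-0.4  3.5  4. ] r [0. 0. 0.]
(40, 5, 4, -20) tcp [0.5096 0.1985 0.1336] d [-0.6  5.  -3. ] r [0. 0. 0.]
(30, 7, 4, -20) tcp [0.5085 0.2073 0.12  ] d [ -1.1   8.8 -13.6] r [9.92 1.26 0.  ]
(20, 9, 3.5, -20) tcp [0.5071 0.2183 0.1073] d [ -1.4  11.  -12.7] r [ 9.92  1.26 -0.  ]
(10, 10.5, 3, -20) tcp [0.5055 0.2308 0.0963] d [ -1.6  12.5 -10.9] r [ 9.92  1.26 -0.  ]
(0, 12, 2, -20) tcp [0.5037 0.245  0.087 ] d [-1.8 14.1 -9.3] r [9.92 1.26 0.  ]
```

```bash

python3 -m jog '{"travel":[[0.3,16,-28],[0.3,16,-28],[0.3,16,-28],[0.3,16,-28],[0.3,16,-28]],"dr":[[-6.66,-0.5,1.11],[-6.66,-0.5,1.11],[-6.66,-0.5,1.11],[-6.66,-0.5,1.11],[-6.66,-0.5,1.11]],"jaw":[255,255,255,255,255]}'
python3 -m jog '{"travel":[[0.3,16,-28],[0,0,-31],[0,0,-31],[0,0,0],[0,0,0]],"dr":[[-6.66,-0.5,1.11],[0,0,0],[0,0,0],[0,0,0],[0,0,0]],"jaw":[255,255,255,255,255]}'
python3 - <<'E'
from h import *
im,M,s=snap("w9");print(trayN(),s["opening"],s["contact_force"],s["qpos"])
print(delta(now(),tgt(40,-60,-60,-20)))
E
```

```text
time: 9.4
eef_pos: [0.5169, 0.1184, 0.2224]
tcp_rot: [0.665, 0.743, -0.046, 0.06]
contact_force: [1.2, -0.3, -2.4]
opening: 0.704
time: 9.82
eef_pos: [0.5152, 0.1335, 0.1313]
tcp_rot: [0.654, 0.745, -0.087, 0.098]
contact_force: [-1.0, -0.8, 0.0]
opening: 0.704
('N mm', array([-60.5, -19.5,   4.7]), 'tilt,roll,yaw', array([40.07,  0.  ,  0.12])) 0.7036299810261863 [-1.0293 -0.8392  0.0463] [ 0.2036  0.0777  1.9557 -0.2887  1.1459  0.1978]
(array([  0.2,   0.5, -64.8]), array([ 0.07,  0.01, -0.12]))
```

```bash

python3 -m jog '{"travel":[[0,0,-33],[0,0,-32],[-1.6,12.5,12.5],[-1.6,12.5,12.5],[0,0,0]],"dr":[[0,0,0],[0,0,0],[0,0,0],[0,0,0],[0,0,0]],"jaw":[255,255,255,255,255]}'
python3 -m jog '{"travel":[[0,0,0],[0,0,0]],"dr":[[0,0,0],[0,0,0]],"jaw":[255,255]}'
python3 - <<'E'
from h import *
s=get_state();print(trayN(),s["contact_force"])
print(delta(now(),tgt(40,-3.5,3,-20)))
im=read_camera("scene")[:,:,::-1];cv2.imwrite("pics/s10.png",im)
T=now()@X_T
print("tongue top px",proj("scene",mt(T,[.062,0.025,.07])),proj("scene",mt(T,[.062,-.025,.07])),"ledge edge",proj("scene",mt(board(),[0,-.02,0])),"lip bot",proj("scene",mt(board(),[0,-.02,.028])))
b=im[100:200,240:400];cv2.imwrite("pics/c10.png",np.clip(cv2.resize(b,(800,500),interpolation=cv2.INTER_CUBIC)*1.4,0,255))
E
```

```text
time: 10.28
eef_pos: [0.5188, 0.1603, 0.1002]
tcp_rot: [0.655, 0.744, -0.08, 0.103]
contact_force: [0.6, -0.1, 0.2]
opening: 0.706
time: 10.45
eef_pos: [0.5165, 0.1585, 0.0971]
tcp_rot: [0.655, 0.744, -0.082, 0.102]
contact_force: [0.9, -0.5, -1.6]
opening: 0.703
('N mm', array([-35.5, -21.5, -32.5]), 'tilt,roll,yaw', array([40.05, -0.36,  0.1 ])) [ 0.8612 -0.5191 -1.6331]
(array([-5.9, 31.5, 35.5]), array([ 0.  ,  0.36, -0.1 ]))
tongue top px [318.6603 133.0831] [331.2972 138.5493] ledge edge [327.1983 132.7888] lip bot [328.2007 125.105 ][ WARN:0@2.097] global loadsave.cpp:1063 imwrite_ Unsupported depth image for selected encoder is fallbacked to CV_8U.
```

View pics/c10.png

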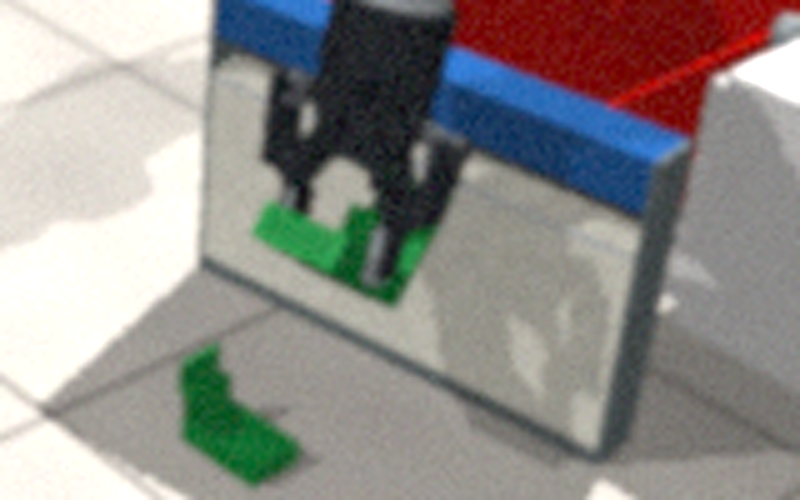

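Picture 10 shows the tilted tray in front of the slot with nothing touching. Inserting along the tongue's axis.

```bash

python3 -m jog '{"travel":[[-1.4,7.9,8.9],[-1.4,7.9,8.9],[-1.4,7.9,8.9],[0,0,0],[0,0,0]],"dr":[[0,0,0],[0,0,0],[0,0,0],[0,0,0],[0,0,0]],"jaw":[255,255,255,255,255]}'
python3 -c "from h import *;print(trayN(),get_state()['contact_force'])"
python3 -m jog '{"travel":[[-1.4,7.9,8.9],[0,0,0],[0,0,0]],"dr":[[0,0,0],[0,0,0],[0,0,0]],"jaw":[255,255,255]}'
python3 -c "
from h import *;print(trayN(),get_state()['contact_force'],get_state()['opening'])
print(delta(now(),tgt(40,0,7,-20)))"
```

```text
time: 10.92
eef_pos: [0.5118, 0.1837, 0.1236]
tcp_rot: [0.654, 0.745, -0.082, 0.102]
contact_force: [-0.2, 0.3, -1.9]
opening: 0.707
('N mm', array([ -9.9, -19.8,  -6. ]), 'tilt,roll,yaw', array([40.04, -0.34,  0.23])) [-0.2285  0.2879 -1.9491]
time: 11.17
eef_pos: [0.51, 0.1912, 0.1317]
tcp_rot: [0.654, 0.745, -0.083, 0.101]
contact_force: [-0.0, -1.4, -2.3]
opening: 0.711
('N mm', array([ -2.3, -19.1,   2.1]), 'tilt,roll,yaw', array([40.05, -0.25,  0.19])) [-0.0187 -1.3758 -2.2721] 0.7107864620365913
(array([0.2, 2.4, 4.9]), array([ 0.01,  0.25, -0.19]))
```

```bash

python3 -m jog '{"travel":[[0,2.4,5],[-0.6,5,-2],[0,0,0],[0,0,0]],"dr":[[0,0,0],[0,0,0],[0,0,0],[0,0,0]],"jaw":[255,255,255,255]}'
python3 -c "from h import *;print(trayN(),get_state()['contact_force'])"
python3 -m jog '{"travel":[[-0.5,4.4,-6.8],[-0.6,4.4,-6.8],[0,0,0],[0,0,0]],"dr":[[4.96,0.63,0],[4.96,0.63,0],[0,0,0],[0,0,0]],"jaw":[255,255,255,255]}'
python3 -c "from h import *;print(trayN(),get_state()['contact_force'],delta(now(),tgt(20,9,3.5,-20)))"
```

```text
time: 11.5
eef_pos: [0.5089, 0.1982, 0.1337]
tcp_rot: [0.654, 0.745, -0.084, 0.101]
contact_force: [0.2, -0.3, -1.3]
opening: 0.708
('N mm', array([  4.8, -18.9,   4.1]), 'tilt,roll,yaw', array([40.06, -0.15,  0.17])) [ 0.2351 -0.3275 -1.2889]
time: 11.83
eef_pos: [0.5078, 0.2058, 0.1202]
tcp_rot: [0.66, 0.75, -0.027, 0.036]
contact_force: [0.5, 0.1, -0.9]
opening: 0.707
('N mm', array([  5.7, -19. ,   4. ]), 'tilt,roll,yaw', array([30.17, -0.15,  0.01])) [ 0.5205  0.1197 -0.85  ] (array([ -0.7,  12.5, -12.9]), array([10.07,  1.43,  0.01]))
```

```bash

python3 -m jog '{"travel":[[-0.5,6,-6.4],[-0.5,6,-6.4],[0,0,0]],"dr":[[5,0.65,0],[5,0.65,0],[0,0,0]],"jaw":[255,255,255]}'
python3 -c "from h import *;print(trayN(),get_state()['contact_force'])"
python3 -m jog '{"travel":[[-0.8,6.2,-5.5],[-0.8,6.2,-5.5],[0,0,0],[0,0,0]],"dr":[[5,0.63,0],[5,0.63,0],[0,0,0],[0,0,0]],"jaw":[255,255,255,255]}'
python3 -c "from h import *;print(trayN(),get_state()['contact_force'],delta(now(),tgt(0,12,2,-20)))"
```

```text
time: 12.08
eef_pos: [0.5063, 0.2178, 0.1065]
tcp_rot: [0.661, 0.75, 0.031, -0.031]
contact_force: [0.1, -0.9, -1.9]
opening: 0.707
('N mm', array([  8.5, -19.1,   2.8]), 'tilt,roll,yaw', array([20.  , -0.05, -0.01])) [ 0.1012 -0.8605 -1.8594]
time: 12.42
eef_pos: [0.5049, 0.2307, 0.0962]
tcp_rot: [0.656, 0.744, 0.088, -0.095]
contact_force: [-1.2, 0.1, -0.8]
opening: 0.708
('N mm', array([ 10.5, -19.3,   2.8]), 'tilt,roll,yaw', array([10.11, -0.09,  0.01])) [-1.2259  0.1394 -0.8483] (array([-1.3, 14.3, -9.2]), array([10.02,  1.37,  0.  ]))
```

```bash

python3 -m jog '{"travel":[[-0.8,7,-4.6],[-0.6,7,-4.6],[0,0,0],[0,0,0]],"dr":[[5,0.66,0],[5,0.66,0],[0,0,0],[0,0,0]],"jaw":[255,255,255,255]}'
python3 -c "from h import *;print(trayN(),get_state()['contact_force'])"
python3 -m jog '{"travel":[[0,0,-1],[0,0,-1],[0,0,0],[0,0,0]],"dr":[[0,0,0],[0,0,0],[0,0,0],[0,0,0]],"jaw":[255,255,255,255]}'
python3 -c "from h import *;print(trayN(),get_state()['contact_force'])"
```

```text
time: 12.75
eef_pos: [0.5037, 0.2451, 0.0873]
tcp_rot: [0.646, 0.732, 0.145, -0.161]
contact_force: [-0.4, -0.0, -1.7]
opening: 0.705
('N mm', array([ 12.1, -19.9,   2.3]), 'tilt,roll,yaw', array([-0.01, -0.08,  0.01])) [-0.3897 -0.0371 -1.668 ]
time: 13.08
eef_pos: [0.504, 0.2458, 0.0859]
tcp_rot: [0.645, 0.733, 0.147, -0.161]
contact_force: [-0.5, -0.5, -2.1]
opening: 0.704
('N mm', array([ 12.5, -20.1,   1. ]), 'tilt,roll,yaw', array([-0.15, -0.22,  0.06])) [-0.4838 -0.4606 -2.0877]
```

```bash

python3 -m jog '{"travel":[[0,0,-1],[0,0,0],[0,0,0]],"dr":[[0,0,0],[0,0,0],[0,0,0]],"jaw":[255,255,255]}'
python3 -m jog '{"travel":[[0,0,-1],[0,0,0],[0,0,0]],"dr":[[0,0,0],[0,0,0],[0,0,0]],"jaw":[255,255,255]}'
python3 -c "from h import *;print(trayN(),get_state()['contact_force'])"
```

```text
time: 13.33
eef_pos: [0.5042, 0.2457, 0.0851]
tcp_rot: [0.645, 0.732, 0.147, -0.161]
contact_force: [-0.4, 1.6, 0.7]
opening: 0.704
time: 13.58
eef_pos: [0.5042, 0.2459, 0.0846]
tcp_rot: [0.645, 0.732, 0.148, -0.162]
contact_force: [-2.2, 0.4, 5.9]
opening: 0.708
('N mm', array([ 12.4, -20.4,  -0.2]), 'tilt,roll,yaw', array([-0.3 , -0.19,  0.01])) [-2.1621  0.3586  5.9037]
```

```bash

python3 -m jog '{"travel":[[0,0,0],[0,0,0],[0,0,0],[0,0,0],[0,0,0]],"dr":[[0,0,0],[0,0,0],[0,0,0],[0,0,0],[0,0,0]],"jaw":[40,0,0,0,0]}'
python3 -c "from h import *;print(-now()[:3,2],get_state()['contact_force'])"
python3 -m jog '{"travel":[[1,-8,18],[1,-8,18],[1,-8,18],[1,-8,18],[1,-8,18]],"dr":[[0,0,0],[0,0,0],[0,0,0],[0,0,0],[0,0,0]],"jaw":[0,0,0,0,0]}'
python3 -m jog '{"travel":[[1,-14,30],[1,-14,30],[1,-14,30],[0,0,0],[0,0,0]],"dr":[[0,0,0],[0,0,0],[0,0,0],[0,0,0],[0,0,0]],"jaw":[0,0,0,0,0]}'
python3 - <<'E'
from h import *
im,M,s=snap("w11");print(s["eef_pos"])
sc=read_camera("scene")[:,:,::-1];cv2.imwrite("pics/s11.png",sc)
b=sc[80:230,240:420]
W=np.zeros((470,800,3),np.uint8);W[:330,:440]=cv2.resize(im,(440,330));W[:300,440:]=cv2.resize(b,(360,300),interpolation=cv2.INTER_CUBIC);cv2.imwrite("pics/c11.png",np.clip(W*1.2,0,255).astype(np.uint8))
T=np.eye(4);T[:3,:3]=board()[:3,:3];T[:3,3]=mt(board(),[-.0495,-.0202,-.034])
np.save("seat.npy",T)
for n,p in {"front rim L":(-.049,.031,.012),"front rim R":(-.049,-.031,.012),"back top L":(.045,.031,.04),"back top R":(.045,-.031,.04)}.items(): print(n,wproj(M,mt(T,p)).round(1),"scene",proj("scene",mt(T,p)).round(1))
E
```

```text
time: 14.0
eef_pos: [0.5039, 0.2451, 0.0831]
tcp_rot: [0.645, 0.732, 0.147, -0.161]
contact_force: [-0.2, -0.4, -0.6]
opening: 1.002
[ 0.0466 -0.4229  0.905 ] [-0.1726 -0.4248 -0.5739]
time: 14.42
eef_pos: [0.5089, 0.2048, 0.1741]
tcp_rot: [0.645, 0.732, 0.147, -0.161]
contact_force: [0.2, -1.1, -0.7]
opening: 1.001
time: 14.83
eef_pos: [0.5135, 0.1625, 0.2658]
tcp_rot: [0.645, 0.732, 0.148, -0.159]
contact_force: [1.1, -0.6, 0.1]
opening: 1.0
[0.5135 0.1625 0.2658]
front rim L [220.3 214. ] scene [300.  146.5]
front rim R [287.  213.8] scene [315.7 154. ]
back top L [219.  106.1] scene [318.9 128.3]
back top R [288.2 106.2] scene [334.6 135.1]
```

View pics/c11.png

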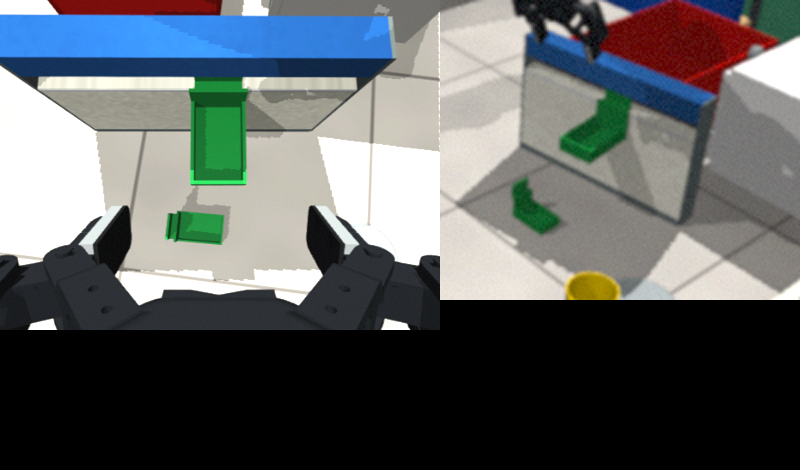

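Picture 11 shows the tray hanging square. Its front rim is at about (222..286, 214) in full-size pixels, against a predicted (220..287, 214). Next is the soap, starting with its pose.

```bash
python3 - <<'E'
from h import *
M=np.load("pics/w1.npy")
P=np.array([wray(M,u,.042)[:2] for u in [(256.4,244),(278.4,260),(251,296.4),(229.4,282)]])
print(P,"sides",[np.linalg.norm(P[i]-P[(i+1)%4]).round(4) for i in range(4)])
c=P.mean(0);d=(P[0]+P[1]-P[2]-P[3]);d/=np.linalg.norm(d);yaw=np.degrees(np.arctan2(d[1],d[0]));print("c",c,"yaw",yaw)
print("top-view centre check",ray("top",(190+643/4.4,180+150/4.4),.042), "now",now()[:3,3], "tool x yaw",np.degrees(np.arctan2(*now()[[1,0],0])))
E
```

```text
[[ 0.493  -0.2364]
 [ 0.5259 -0.2617]
 [ 0.4858 -0.3233]
 [ 0.453  -0.299 ]] sides [np.float64(0.0415), np.float64(0.0734), np.float64(0.0408), np.float64(0.0743)]
c [ 0.4894 -0.2801] yaw 57.18325232404774
top-view centre check [ 0.4878 -0.2815  0.042 ] now [0.5114 0.1633 0.2623] tool x yaw 97.27069405828777
```

```bash
cat >> h.py <<'E'
def soapR(yaw,tilt=12):
    h=np.array([np.cos(np.radians(yaw)),np.sin(np.radians(yaw)),0]);z=np.array([0,0,1.]);t=np.radians(tilt)
    x=np.cos(t)*h+np.sin(t)*z;k=np.sin(t)*h-np.cos(t)*z;return np.column_stack([x,np.cross(k,x),k]),h
def soapG(c,yaw,tipz,off=-.005,kt=.043):
    R,h=soapR(yaw);G=np.eye(4);G[:3,:3]=R
    G[:3,3]=np.array([c[0],c[1],0])+off*h+np.array([0,0,tipz])+kt*R[:,2];return G
E
python3 - <<'E'
from h import *
G=soapG((.489,-.280),57.2,.16);print(G[:3,3],delta(now(),G))
E
```

```text
[ 0.4911 -0.2767  0.1179] (array([ -20.3, -440. , -144.4]), array([-13.07,   3.3 , -39.78]))
```

```bash

python3 -m jog '{"travel":[[-1.7,-36.7,-12],[-1.7,-36.7,-12],[-1.7,-36.7,-12],[-1.7,-36.7,-12],[-1.7,-36.7,-12]],"dr":[[-1.09,0.275,-3.31],[-1.09,0.275,-3.31],[-1.09,0.275,-3.31],[-1.09,0.275,-3.31],[-1.09,0.275,-3.31]],"jaw":[0,0,0,0,0]}'
python3 -m jog '{"travel":[[-1.7,-36.7,-12],[-1.7,-36.7,-12],[-1.7,-36.7,-12],[-1.7,-36.7,-12],[-1.7,-36.7,-12]],"dr":[[-1.09,0.275,-3.31],[-1.09,0.275,-3.31],[-1.09,0.275,-3.31],[-1.09,0.275,-3.31],[-1.09,0.275,-3.31]],"jaw":[0,0,0,0,0]}'
python3 -m jog '{"travel":[[-1.7,-36.7,-12],[-1.7,-36.7,-12],[0,0,0],[0,0,0]],"dr":[[-1.09,0.275,-3.31],[-1.09,0.275,-3.31],[0,0,0],[0,0,0]],"jaw":[0,0,0,0]}'
python3 - <<'E'
from h import *
im,M,s=snap("w12");print(s["eef_pos"],delta(now(),soapG((.489,-.280),57.2,.16)))
# grey box: compare predicted top corners with the picture
_,h=soapR(57.2);n=np.array([-h[1],h[0],0]);c=np.array([.489,-.280,.042])
print("pred",[wproj(M,c+a*.038*h+b*.022*n).round(1).tolist() for a,b in((1,1),(1,-1),(-1,-1),(-1,1))])
hsv=cv2.cvtColor(im,cv2.COLOR_BGR2HSV);cen=wproj(M,c).astype(int);print(cen,hsv[cen[1],cen[0]])
m=cv2.inRange(hsv,(70,8,70),(105,60,190));m=cv2.morphologyEx(m,cv2.MORPH_OPEN,np.ones((5,5)))
for k in blobs(m,800):
    if cv2.pointPolygonTest(k,(float(cen[0]),float(cen[1])),False)>0:
        r=cv2.minAreaRect(k);print(r,[wray(M,p,.042)[:2].round(4).tolist() for p in cv2.boxPoints(r)],cv2.boxPoints(r).tolist())
E
```

```text
time: 15.35
eef_pos: [0.5019, -0.0207, 0.2007]
tcp_rot: [0.753, 0.635, 0.125, -0.118]
contact_force: [1.3, 0.1, -0.6]
opening: 0.999
time: 15.77
eef_pos: [0.4936, -0.204, 0.1407]
tcp_rot: [0.843, 0.524, 0.101, -0.07]
contact_force: [0.7, -0.1, 0.0]
opening: 1.005
time: 16.1
eef_pos: [0.4901, -0.2765, 0.1165]
tcp_rot: [0.873, 0.476, 0.091, -0.052]
contact_force: [-0.5, 1.2, 0.6]
opening: 1.001
[ 0.4901 -0.2765  0.1165] (array([ 0.5, -0.9,  0.6]), array([-0.15, -0.09, -0.1 ]))
pred [[227.3, 158.8], [284.3, 158.8], [283.9, 256.1], [227.7, 256.0]]
[255 207] [ 90  15 123]
((255.94464111328125, 208.59915161132812), (53.224464416503906, 95.188720703125), 0.8814040422439575) [[0.4506, -0.3002], [0.4921, -0.2384], [0.5263, -0.2612], [0.4854, -0.3233]] [[228.60342407226562, 255.7784881591797], [230.0677032470703, 160.60104370117188], [283.2858581542969, 161.41981506347656], [281.82159423828125, 256.5972595214844]]
```

```bash

python3 -m jog '{"travel":[[0,0,-34],[0,0,-34],[0,0,-34],[0,0,-20],[0,0,-12]],"dr":[[0,0,0],[0,0,0],[0,0,0],[0,0,0],[0,0,-0.8]],"jaw":[0,0,0,0,0]}'
python3 -m jog '{"travel":[[0,0,0],[0,0,0],[0,0,0],[0,0,0],[0,0,0]],"dr":[[0,0,0],[0,0,0],[0,0,0],[0,0,0],[0,0,0]],"jaw":[60,90,120,150,170]}' 50
python3 -m jog '{"travel":[[0,0,0],[0,0,0],[0,0,0]],"dr":[[0,0,0],[0,0,0],[0,0,0]],"jaw":[255,255,255]}' 60
python3 -c "from h import *;np.save('gs.npy',now());print(now(),get_state()['contact_force'])"
```

```text
time: 16.57
eef_pos: [0.4901, -0.2734, -0.0178]
tcp_rot: [0.876, 0.471, 0.092, -0.052]
contact_force: [0.1, 0.4, -0.2]
opening: 0.996
time: 16.98
eef_pos: [0.4932, -0.2785, -0.012]
tcp_rot: [0.876, 0.471, 0.093, -0.046]
contact_force: [-0.3, -1.1, 4.2]
opening: 0.5
time: 17.23
eef_pos: [0.4933, -0.2786, -0.012]
tcp_rot: [0.876, 0.471, 0.093, -0.047]
contact_force: [0.8, -0.6, 6.4]
opening: 0.5
[[ 0.5393  0.8336  0.1194  0.4933]
 [ 0.8162 -0.5523  0.1697 -0.2786]
 [ 0.2074  0.006  -0.9782 -0.012 ]
 [ 0.      0.      0.      1.    ]] [ 0.7515 -0.6031  6.4167]
```

```bash

python3 -m jog '{"travel":[[0,0,5],[0,0,20],[0,0,40],[0,0,40],[0,0,40]],"dr":[[0,0,0],[0,0,0],[0,0,0],[0,0,0],[0,0,0]],"jaw":[255,255,255,255,255]}'
python3 -m jog '{"travel":[[0,0,40],[0,0,40],[0,0,40],[0,0,0],[0,0,0]],"dr":[[0,0,0],[0,0,0],[0,0,0],[0,0,0],[0,0,0]],"jaw":[255,255,255,255,255]}'
python3 - <<'E'
from h import *
im,M,s=snap("w13");G=np.load("gs.npy");print(s["eef_pos"],s["opening"],s["contact_force"])
S=np.eye(4);S[:3,:3]=Ro.from_euler("z",56.5,degrees=True).as_matrix();S[:3,3]=[.489,-.280,.021]
XS=np.linalg.inv(G)@S;np.save("xs.npy",XS);T=now(s)@XS;print("soap est",T)
print("pred top corners",[wproj(M,mt(T,[a*.038,b*.022,.021])).round(1).tolist() for a,b in((1,1),(1,-1),(-1,-1),(-1,1))])
hsv=cv2.cvtColor(im,cv2.COLOR_BGR2HSV);cen=wproj(M,mt(T,[.0,0,.021]));print(hsv[int(cen[1]),int(cen[0])])
m=cv2.inRange(hsv,(70,8,70),(105,60,190));m=cv2.morphologyEx(m,cv2.MORPH_OPEN,np.ones((5,5)))
for k in blobs(m,800):
    if cv2.pointPolygonTest(k,tuple(map(float,cen)),False)>0:
        r=cv2.minAreaRect(k);print(r,cv2.boxPoints(r).tolist(),cv2.boundingRect(k))
cv2.imwrite("pics/s13.png",read_camera("scene")[:,:,::-1])
E
```

```text
time: 17.65
eef_pos: [0.4906, -0.2763, 0.1312]
tcp_rot: [0.876, 0.471, 0.092, -0.05]
contact_force: [1.1, -1.6, -1.4]
opening: 0.502
time: 18.07
eef_pos: [0.4925, -0.2781, 0.2542]
tcp_rot: [0.876, 0.471, 0.093, -0.045]
contact_force: [0.3, -0.1, -1.7]
opening: 0.5
[ 0.4925 -0.2781  0.2542] 0.500297266931443 [ 0.3319 -0.11   -1.6981]
soap est [[ 0.5517 -0.834  -0.001   0.4882]
 [ 0.834   0.5517  0.0026 -0.2795]
 [-0.0016 -0.0023  1.      0.2871]
 [ 0.      0.      0.      1.    ]]
pred top corners [[192.1, 149.4], [303.1, 149.4], [301.7, 335.9], [194.1, 336.3]]
[ 83  14 149]
((253.18739318847656, 244.86544799804688), (181.17425537109375, 103.41299438476562), 89.41537475585938) [[200.5592803955078, 154.8106231689453], [303.9668884277344, 153.7554473876953], [305.81549072265625, 334.9202880859375], [202.40789794921875, 335.9754638671875]] (201, 154, 105, 182)
```

```bash
cat >> h.py <<'E'
def soapT(dz,dx=-.002):
    XS=np.load("xs.npy");XS[1,3]=0;T=np.load("seat.npy").copy();T[:3,3]=mt(T,[dx,0,dz]);return T@np.linalg.inv(XS)
def soapnow():
    XS=np.load("xs.npy");XS[1,3]=0;T=np.linalg.inv(np.load("seat.npy"))@now()@XS
    return (T[:3,3]*1000).round(1),Ro.from_matrix(T[:3,:3]).as_euler("xyz",degrees=True).round(2)
E
python3 - <<'E'
from h import *
print(soapnow());A=soapT(.160);print(A[:3,3],delta(now(),A))
E
```

```text
(array([-498.1,   81. ,  153.9]), array([  0.4 ,  -0.02, -40.73]))
[0.5063 0.2265 0.255 ] (array([ 15.6, 502.9,   6.1]), array([-0.12, -0.4 , 40.73]))
```

```bash

python3 -m jog '{"travel":[[1.1,36,2],[1.1,36,2],[1.1,36,2],[1.1,36,0],[1.1,36,0]],"dr":[[0,0,2.91],[0,0,2.91],[0,0,2.91],[0,0,2.91],[0,0,2.91]],"jaw":[255,255,255,255,255]}'
python3 -m jog '{"travel":[[1.1,36,0],[1.1,36,0],[1.1,36,0],[1.1,36,0],[1.1,36,0]],"dr":[[0,0,2.91],[0,0,2.91],[0,0,2.91],[0,0,2.91],[0,0,2.91]],"jaw":[255,255,255,255,255]}'
python3 -m jog '{"travel":[[1.1,36,0],[1.1,36,0],[1.1,36,0],[1,30,0],[0,0,0]],"dr":[[0,0,2.91],[0,0,2.91],[0,0,2.91],[0,0,2.91],[0,0,0]],"jaw":[255,255,255,255,255]}'
python3 - <<'E'
from h import *
im,M,s=snap("w14");print(soapnow(),s["eef_pos"],delta(now(),soapT(.09)))
T=np.load("seat.npy");m=mask(im,"green")
for n,p in {"front rim L":(-.049,.031,.012),"front rim R":(-.049,-.031,.012),"back top L":(.045,.031,.04),"back top R":(.045,-.031,.04)}.items(): print(n,wproj(M,mt(T,p)).round(1))
r=np.where(m.sum(1)>2000)[0];print(r)
for q in range(60,330,15):
    c=np.where(m[q])[0]
    if len(c):print(q,c.min(),c.max())
E
```

```text
time: 18.58
eef_pos: [0.4955, -0.095, 0.2533]
tcp_rot: [0.809, 0.578, 0.084, -0.063]
contact_force: [0.9, 0.2, -1.8]
opening: 0.501
time: 19.0
eef_pos: [0.5007, 0.0848, 0.2533]
tcp_rot: [0.729, 0.676, 0.075, -0.073]
contact_force: [0.6, -0.2, -1.9]
opening: 0.5
time: 19.42
eef_pos: [0.5046, 0.2253, 0.2531]
tcp_rot: [0.655, 0.748, 0.068, -0.081]
contact_force: [-0.7, -0.0, -0.6]
opening: 0.499
(array([ -5.3,   1.5, 158. ]), array([ 0.61, -0.02,  0.26])) [0.5046 0.2253 0.2531] (array([  1.4,   3.5, -68. ]), array([ 0.06, -0.61, -0.26]))
front rim L [222.  253.8]
front rim R [291.1 254.4]
back top L [218.7 146.6]
back top R [296.1 147. ]
[138 139 140 141 142 143 144 145 146 147 148 149 150 151 152 153]
150 223 292
```

```bash

python3 -m jog '{"travel":[[0.7,1.7,-34],[0.7,1.7,-34],[0,0,-30],[0,0,0],[0,0,0]],"dr":[[0,-0.3,-0.1],[0,-0.3,-0.1],[0,0,0],[0,0,0],[0,0,0]],"jaw":[255,255,255,255,255]}'
python3 -c "from h import *;print(soapnow(),get_state()['contact_force'],delta(now(),soapT(.02)))"
```

```text
time: 19.88
eef_pos: [0.5059, 0.2232, 0.1552]
tcp_rot: [0.659, 0.745, 0.07, -0.076]
contact_force: [0.3, 0.2, -0.2]
opening: 0.5
(array([-5.2,  0.7, 60.2]), array([ 0.1 ,  0.07, -0.27])) [ 0.3445  0.1731 -0.2119] (array([  0.4,   3.3, -40.2]), array([ 0.08, -0.1 ,  0.27]))
```

```bash

python3 -m jog '{"travel":[[0,3.3,-12],[0,0,-14],[0,0,-14],[0,0,0],[0,0,0]],"dr":[[0,0,0.2],[0,0,0],[0,0,0],[0,0,0],[0,0,0]],"jaw":[255,255,255,255,255]}'
python3 -c "from h import *;print(soapnow(),get_state()['contact_force'])"
python3 -m jog '{"travel":[[0,0,-3],[0,0,-2],[0,0,0],[0,0,0]],"dr":[[0,0,0],[0,0,0],[0,0,0],[0,0,0]],"jaw":[255,255,255,255]}'
python3 -c "from h import *;print(soapnow(),get_state()['contact_force'])"
```

```text
time: 20.3
eef_pos: [0.5089, 0.2276, 0.1194]
tcp_rot: [0.657, 0.747, 0.074, -0.074]
contact_force: [-0.8, -0.5, -0.3]
opening: 0.502
(array([-1.2, -2.5, 24.4]), array([-0.4 ,  0.05, -0.01])) [-0.8486 -0.4968 -0.3344]
time: 20.63
eef_pos: [0.5087, 0.2276, 0.1141]
tcp_rot: [0.657, 0.747, 0.073, -0.074]
contact_force: [0.1, -0.1, -1.5]
opening: 0.497
(array([-1.1, -2.3, 19.1]), array([-0.4 ,  0.06,  0.  ])) [ 0.1414 -0.1093 -1.4828]
```

```bash

python3 -m jog '{"travel":[[-1.5,0,-2],[0,0,-2],[0,0,0],[0,0,0]],"dr":[[0,0,0],[0,0,0],[0,0,0],[0,0,0]],"jaw":[255,255,255,255]}'
python3 -c "from h import *;print(soapnow(),get_state()['contact_force'])"
python3 -m jog '{"travel":[[0,0,-1],[0,0,-1],[0,0,0],[0,0,0]],"dr":[[0,0,0],[0,0,0],[0,0,0],[0,0,0]],"jaw":[255,255,255,255]}'
python3 -c "from h import *;print(soapnow(),get_state()['contact_force'])"
```

```text
time: 20.97
eef_pos: [0.5066, 0.2276, 0.1093]
tcp_rot: [0.657, 0.747, 0.073, -0.074]
contact_force: [0.4, -0.1, -1.1]
opening: 0.501
(array([-0.9, -0.3, 14.3]), array([-0.32,  0.06,  0.01])) [ 0.4145 -0.0882 -1.0825]
time: 21.3
eef_pos: [0.5067, 0.2276, 0.1074]
tcp_rot: [0.657, 0.747, 0.073, -0.074]
contact_force: [-0.2, 0.1, -1.1]
opening: 0.5
(array([-0.9, -0.4, 12.4]), array([-0.33,  0.06,  0.01])) [-0.1849  0.1031 -1.1337]
```

```bash

python3 -m jog '{"travel":[[0,0,-1],[0,0,0],[0,0,0]],"dr":[[0,0,0],[0,0,0],[0,0,0]],"jaw":[255,255,255]}'
python3 -c "from h import *;print(soapnow(),get_state()['contact_force'])"
python3 -m jog '{"travel":[[0,0,0],[0,0,0],[0,0,0],[0,0,0],[0,0,0]],"dr":[[0,0,0],[0,0,0],[0,0,0],[0,0,0],[0,0,0]],"jaw":[100,60,30,0,0]}'
python3 -m jog '{"travel":[[0,0,0],[0.2,-2,9],[0.4,-4,18],[1,-8,36],[1,-8,36]],"dr":[[0,0,0],[0,0,0],[0,0,0],[0,0,0],[0,0,0]],"jaw":[0,0,0,0,0]}'
python3 -m jog '{"travel":[[0,-30,25],[0,-30,25],[0,0,0],[0,0,0]],"dr":[[0,0,0],[0,0,0],[0,0,0],[0,0,0]],"jaw":[0,0,0,0]}'
python3 - <<'E'
from h import *
im,M,s=snap("w15");print(s["eef_pos"],s["contact_force"])
sc=read_camera("scene")[:,:,::-1];b=sc[80:230,240:420]
W=np.zeros((600,800,3),np.uint8);W[:330,:440]=cv2.resize(im,(440,330));W[:300,440:]=cv2.resize(b,(360,300),interpolation=cv2.INTER_CUBIC);
W[330:600,:360]=cv2.resize(sc,(360,270));W[330:600,400:760]=cv2.resize(read_camera("top")[:,:,::-1],(360,270));cv2.imwrite("pics/c15.png",np.clip(W*1.2,0,255).astype(np.uint8))
T=np.load("seat.npy")
print("tray rim pred",[wproj(M,mt(T,p)).round(1).tolist() for p in((-.049,.031,.012),(-.049,-.031,.012),(.045,.031,.04),(.045,-.031,.04))])
print("soap top pred",[wproj(M,mt(T,[a*.038,b*.022,.033])).round(1).tolist() for a,b in((1,1),(1,-1),(-1,-1),(-1,1))])
hsv=cv2.cvtColor(im,cv2.COLOR_BGR2HSV);c=wproj(M,mt(T,[0,0,.033]));print(c,hsv[int(c[1]),int(c[0])])
m=cv2.inRange(hsv,(70,5,40),(105,70,190))
for k in blobs(m,800):
    if cv2.pointPolygonTest(k,tuple(map(float,c)),False)>0: r=cv2.minAreaRect(k);print(r,cv2.boxPoints(r).tolist())
E
```

```text
time: 21.55
eef_pos: [0.5069, 0.2276, 0.1065]
tcp_rot: [0.657, 0.747, 0.073, -0.074]
contact_force: [0.3, 0.4, -1.2]
opening: 0.497
(array([-0.9, -0.5, 11.5]), array([-0.35,  0.06,  0.  ])) [ 0.2808  0.4125 -1.2461]
time: 21.97
eef_pos: [0.5069, 0.2277, 0.1067]
tcp_rot: [0.657, 0.747, 0.073, -0.074]
contact_force: [-0.5, -0.8, -0.3]
opening: 1.0
time: 22.38
eef_pos: [0.5081, 0.2053, 0.2057]
tcp_rot: [0.657, 0.747, 0.072, -0.075]
contact_force: [1.1, -0.3, 1.1]
opening: 1.0
time: 22.72
eef_pos: [0.5107, 0.1445, 0.2584]
tcp_rot: [0.658, 0.746, 0.075, -0.072]
contact_force: [-0.6, 0.6, 0.1]
opening: 1.002
[0.5107 0.1445 0.2584] [-0.6036  0.6024  0.0508]
tray rim pred [[224.1, 163.3], [292.9, 163.1], [220.6, 45.3], [297.8, 45.5]]
soap top pred [[232.4, 57.1], [285.7, 57.2], [285.5, 149.7], [233.0, 149.8]]
[259.1627 103.7716] [85 15 99]
((258.9999694824219, 108.99999237060547), (89.99998474121094, 49.99999237060547), 90.0) [[233.99996948242188, 64.0], [283.9999694824219, 64.0], [283.9999694824219, 153.99998474121094], [233.99996948242188, 153.99998474121094]]
```

View pics/c15.png

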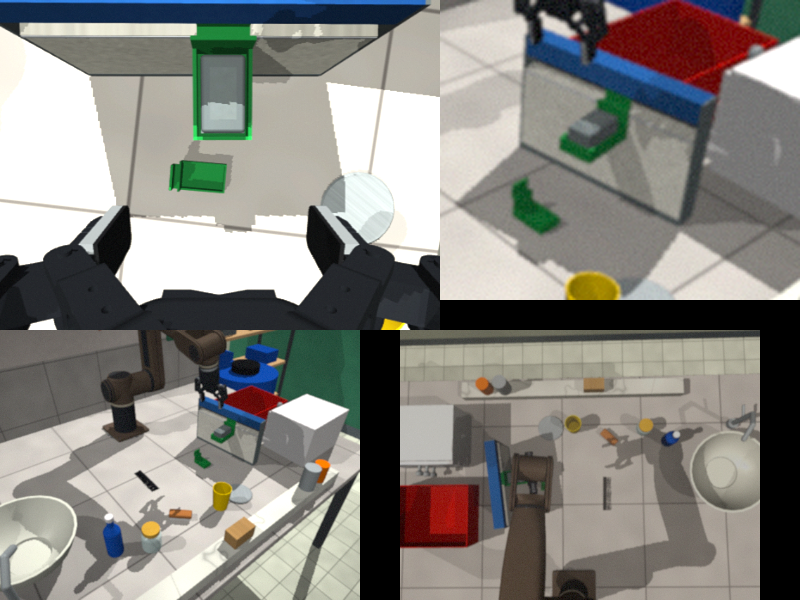

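Picture 12 shows the soap box flat inside the level hanging tray. In the wrist view its top spans about (234..284, 64..154), roughly 4 mm forward of the tray's centre. The bystanders look undisturbed and the gripper is clear.

```bash
python3 -c "
from plant import *
print(get_state()['time'],get_state()['contact_force']);print(sign_off())"
```

```text
22.8667 [ 0.11826448 -0.13347415 -0.38199407]
the job is handed in; nothing more can be done
None
```

I hung the larger green tray in the groove, let go of it, set the grey soap box flat inside it, and handed the job in at 22.9 s. No verdict was reported.

**Last checks**
- **Tray:** after I let go, its front rim was within about 2 px of the predicted seated pose, level and square to the board. At release I estimated the neck's rear lower corner at 12.4 mm behind the front face and on the ledge to within 0.2 mm. I did not measure the tongue itself after that.
- **Soap box:** it lies flat, about 4 mm toward the front of the tray's centre and centred across the width to under 1 mm. Its centre was about 11.5 mm above `tray_center` just before release.
- **Clearance:** the gripper is free and the measured force was under 0.5 N. The other toiletries looked undisturbed in the last views, but I did not measure them.

**What failed or disagreed**
- **First grasp:** it closed on air because the real fingertips are about 35–45 mm short of the reported TCP. I checked this in the images, corrected for it, and the second grasp held.
- **Board position:** my estimates of the board's front face from different cameras differed by up to about 4 mm. The hook still went in with no contact felt until it reached the ledge.

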